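Find the salt tin by its weight

ROBOT

A 6-joint arm with a two-finger parallel gripper is mounted at the origin on the work surface. World frame = base frame: x ahead of the robot, y to its left, z up, the work surface at z = 0. Lengths are in mm, angles in rad, forces in N, time in s.
With the tool pointing down it reaches from about 300 to 775 mm from the base axis. Payload 14.6 kg.
Tool frame: the origin (TCP) lies midway between the tips of the shut fingers; the grasp point (between the pads) lies manip.grasp_offset behind it (manip.grasp_offset is the distance from the TCP to the grasp point, in mm); z points along the fingers, y is the direction in which the jaws open and shut (so a half turn about z gives the same grasp; the last joint's range is limited). The gripper opens to 94 mm and grips with 3 to 60 N. Pads are 16 mm wide; open, the fingers measure 119 mm over their backs; the gripper's body (75 mm by 177 mm) begins 78 mm behind the grasp point.
Start: joints at [1.137, 0.3, 1.521, -0, 1.321, -0.067], TCP at [197.243, 513.405, 205.446] pointing down, gripper open.
Joint ranges: [-3.03, 3.03], [-0.79, 2.21], [0.23, 2.52], [-1.04, 4.18], [0, 3.07], [-2.55, 2.55]. Speed limits (rad/s): [2.22, 2.22, 2.57, 3.14, 3.14, 3.14].

INTERFACE

Orientations are given as [roll, pitch, yaw] about the fixed x, y, z axes, in that order (R = Rz(yaw) Ry(pitch) Rx(roll)).
In Python, from cell import monitor, vision, order, manip gives the robot as it stands.
- The arm moves only by the shell command python3 -m jog 'ROWS' [FORCE]. ROWS is JSON, a list of rows, each a list of 7 numbers: the shift along the tool's x, y, z in cm, then the turn, a rotation vector about the tool's x, y, z in rad, then the opening in per cent of the stroke, from 0 (shut) to 100 (fully open). In form: [[tx, ty, tz, rx, ry, rz, jaw], ...]. A call has 1 to 8 rows; each row shifts and turns the commanded pose from where the row before left it, along the tool's axes as they then stand; what a row does not reach is not made up. A row lasts 1/10 s, in which the tool goes at most 50 mm and 8.59 degrees, less where a joint would pass 70% of its speed; a pose out of reach is approached as far as the arm can. A call is refused whole if a number of a shift passes 5 or a number of a turn 0.15, either way. A call with a gripper value outside its range is refused whole. The fingers move at their own pace and stop on an object; FORCE is the grip in N (left out, the last holds). Time passes only in rows, so rows that do not move let the fingers close. It gives the time, the measured TCP pose, the force and the opening at its end, in the units of the state.
- monitor.read_state(): the state, without advancing time (a new reading comes with each control period).
- vision.camera(name): name is "side" or "top" or "wrist"; returns a dict with "color" (400x640x3 uint8, blue, green, red), "fx", "fy", "cx", "cy" (pixels), "cam_to_world" (4x4, takes a point from camera to world coordinates); the wrist camera has in their place "tool_from_camera" (4x4, takes a point from camera to tool coordinates, whose origin is the TCP and whose axes are the flange's). Camera axes: x right, y down, z forward; pixel columns grow to the right and rows downward; lengths in mm; the calibration is good to about 2 mm. A picture is of the moment at which its call begins: read the wrist's pose just before it. There is no depth.
- order.sign_off(): hands the job in, once; it reports no verdict.
The state is a dict: "clock": time; "joints": joint angles; "qd": joint speeds; "effort": joint torques, N m; "eef_pos": TCP position; "eef_rot": TCP orientation; "wrist_force": force on the tool from outside, world axes, zero at the start; "moment": the same for the moment, N m; "finger_gap": finger opening in mm.
Only numpy, scipy, OpenCV 4.12 (cv2) and the standard library are available. Lean on these libraries where they do the work, as an engineer would, in place of code of your own. Each camera call takes 0.05 s, during which the arm holds its last target.

TASK

One of the three identical closed tins on the cork mats is full of salt for the pickling and is clearly the heaviest. Heft them one at a time from the robot's left to its right, lifting each clear above its own mat and setting (not dropping) each lighter one back upright where it stood; then finish holding the heaviest tin up in the gripper, upright and still, about 15 cm above the sill, with everything else left alone.

Things in the scene. Friction and masses are not known exactly. Their poses are not given: they have to be found in the camera images.
- tin_a_center (a point): one of three identical shut tins of bare metal: upright box, 84 mm along its x, 54 mm along its y, 80 mm tall, flat sides, lid fixed; grip across y, upper half. Point: its centre, 40 mm above its underside; z up, yaw within 0.4 rad of zero at the start. Contents hidden: tins weigh 0.18 to 0.62 kg, the heaviest at least 0.15 kg more than the next; which name is heaviest varies
- tin_b_center (a point): one of three identical shut tins of bare metal: upright box, 84 mm along its x, 54 mm along its y, 80 mm tall, flat sides, lid fixed; grip across y, upper half. Point: its centre, 40 mm above its underside; z up, yaw within 0.4 rad of zero at the start. Contents hidden: tins weigh 0.18 to 0.62 kg, the heaviest at least 0.15 kg more than the next; which name is heaviest varies
- tin_c_center (a point): one of three identical shut tins of bare metal: upright box, 84 mm along its x, 54 mm along its y, 80 mm tall, flat sides, lid fixed; grip across y, upper half. Point: its centre, 40 mm above its underside; z up, yaw within 0.4 rad of zero at the start. Contents hidden: tins weigh 0.18 to 0.62 kg, the heaviest at least 0.15 kg more than the next; which name is heaviest varies
- mat_left_top (a point): fixed round cork mat, 104 mm across and 5 mm thick, the leftmost (largest y) of the row of three as seen from the robot; this point is the centre of its upper face, 5 mm above the sill. A tin stands centred on it to within 6 mm
- mat_mid_top (a point): fixed round cork mat, 104 mm across and 5 mm thick, the middle of the row of three as seen from the robot; this point is the centre of its upper face, 5 mm above the sill. A tin stands centred on it to within 6 mm
- mat_right_top (a point): fixed round cork mat, 104 mm across and 5 mm thick, the rightmost (smallest y) of the row of three as seen from the robot; this point is the centre of its upper face, 5 mm above the sill. A tin stands centred on it to within 6 mm
- jar: bystander: open green glass jar, 82 mm across, 118 mm tall; origin at the centre of its underside
- funnel: bystander: stainless funnel standing on its wide rim, 100 mm across, 95 mm tall, spout up; origin at the centre of its underside
- jar_gripper: bystander: hard silicone jar gripper, a ribbed disc 90 mm across and 18 mm tall; origin at the centre of its underside
- lid_1: bystander: aluminium screw lid, 62 mm across, 14 mm tall, lying between the left and middle tins; origin at the centre of its underside
- lid_2: bystander: aluminium screw lid, 62 mm across, 14 mm tall, lying between the middle and right tins; origin at the centre of its underside
- storage_box: bystander: shut plastic storage box with a latched lid, 138 mm (x) by 208 mm (y), 73 mm tall; origin at the centre of its underside
- mug: bystander: white mug, 80 mm across, 80 mm tall; origin at the centre of its underside
Things that resemble listed ones, but are neither listed nor needed, are in the scene too. What is shaped like the part that bears tin_c_center but orange or red is not meant. Leave any orange or red look-alike of the part that bears tin_b_center alone.

How it is judged (in metres and radians):
On the way, in this order (a step that is already met when the one before it is completed fails the run):
1. the tin on the left mat is lifted at least 15 mm clear above its mat in the fingers, the other two standing down (((horizontal distance between tin_a_center and mat_left_top below 0.075 m and height (world z) of tin_a_center above 0.06 m and contact force between the fingers and tin_a above 1 N and height (world z) of each of tin_b_center, tin_c_center below 0.053 m) or (horizontal distance between tin_b_center and mat_left_top below 0.075 m and height (world z) of tin_b_center above 0.06 m and contact force between the fingers and tin_b above 1 N and height (world z) of each of tin_a_center, tin_c_center below 0.053 m) or (horizontal distance between tin_c_center and mat_left_top below 0.075 m and height (world z) of tin_c_center above 0.06 m and contact force between the fingers and tin_c above 1 N and height (world z) of each of tin_a_center, tin_b_center below 0.053 m))), for 0.2 s.
2. the tin on the middle mat is lifted at least 15 mm clear above its mat in the fingers, the other two standing down (((horizontal distance between tin_a_center and mat_mid_top below 0.075 m and height (world z) of tin_a_center above 0.06 m and contact force between the fingers and tin_a above 1 N and height (world z) of each of tin_b_center, tin_c_center below 0.053 m) or (horizontal distance between tin_b_center and mat_mid_top below 0.075 m and height (world z) of tin_b_center above 0.06 m and contact force between the fingers and tin_b above 1 N and height (world z) of each of tin_a_center, tin_c_center below 0.053 m) or (horizontal distance between tin_c_center and mat_mid_top below 0.075 m and height (world z) of tin_c_center above 0.06 m and contact force between the fingers and tin_c above 1 N and height (world z) of each of tin_a_center, tin_b_center below 0.053 m))), for 0.2 s.
3. the tin on the right mat is lifted at least 15 mm clear above its mat in the fingers, the other two standing down (((horizontal distance between tin_a_center and mat_right_top below 0.075 m and height (world z) of tin_a_center above 0.06 m and contact force between the fingers and tin_a above 1 N and height (world z) of each of tin_b_center, tin_c_center below 0.053 m) or (horizontal distance between tin_b_center and mat_right_top below 0.075 m and height (world z) of tin_b_center above 0.06 m and contact force between the fingers and tin_b above 1 N and height (world z) of each of tin_a_center, tin_c_center below 0.053 m) or (horizontal distance between tin_c_center and mat_right_top below 0.075 m and height (world z) of tin_c_center above 0.06 m and contact force between the fingers and tin_c above 1 N and height (world z) of each of tin_a_center, tin_b_center below 0.053 m))), for 0.2 s.
At the end, for the whole second after the job is handed in: The heaviest tin is held in the fingers, centre above 0.14 m, upright within 0.25 rad, still, resting on nothing else; the two lighter tins stand upright within 30 mm of where they started (neither weighs 4.9 N or more, as only the heaviest does); every bystander is within 30 mm of its start (((height (world z) of tin_a_center above 0.14 m and angle between tin_a_center's own z axis and vertical below 0.25 rad and linear speed of tin_a below 0.05 m/s and contact force between the fingers and tin_a above 3 N and (contact force between tin_a and jar below 0.2 N and contact force between tin_a and funnel below 0.2 N and contact force between tin_a and jar_gripper below 0.2 N and contact force between tin_a and lid_1 below 0.2 N and contact force between tin_a and lid_2 below 0.2 N and contact force between tin_a and storage_box below 0.2 N and contact force between tin_a and mug below 0.2 N and contact force between tin_a and tin_b below 0.2 N and contact force between tin_a and tin_c below 0.2 N) and distance of each of tin_b_center, tin_c_center from where it was at the start of the episode below 0.03 m and angle between each of tin_b_center, tin_c_center's own z axis and vertical below 0.1 rad and linear speed of each of tin_b, tin_c below 0.03 m/s and contact force between each of tin_b, tin_c and mat_left below 4.9 N and contact force between each of tin_b, tin_c and mat_mid below 4.9 N and contact force between each of tin_b, tin_c and mat_right below 4.9 N) or (height (world z) of tin_b_center above 0.14 m and angle between tin_b_center's own z axis and vertical below 0.25 rad and linear speed of tin_b below 0.05 m/s and contact force between the fingers and tin_b above 3 N and (contact force between tin_b and jar below 0.2 N and contact force between tin_b and funnel below 0.2 N and contact force between tin_b and jar_gripper below 0.2 N and contact force between tin_b and lid_1 below 0.2 N and contact force between tin_b and lid_2 below 0.2 N and contact force between tin_b and storage_box below 0.2 N and contact force between tin_b and mug below 0.2 N and contact force between tin_b and tin_a below 0.2 N and contact force between tin_b and tin_c below 0.2 N) and distance of each of tin_a_center, tin_c_center from where it was at the start of the episode below 0.03 m and angle between each of tin_a_center, tin_c_center's own z axis and vertical below 0.1 rad and linear speed of each of tin_a, tin_c below 0.03 m/s and contact force between each of tin_a, tin_c and mat_left below 4.9 N and contact force between each of tin_a, tin_c and mat_mid below 4.9 N and contact force between each of tin_a, tin_c and mat_right below 4.9 N) or (height (world z) of tin_c_center above 0.14 m and angle between tin_c_center's own z axis and vertical below 0.25 rad and linear speed of tin_c below 0.05 m/s and contact force between the fingers and tin_c above 3 N and (contact force between tin_c and jar below 0.2 N and contact force between tin_c and funnel below 0.2 N and contact force between tin_c and jar_gripper below 0.2 N and contact force between tin_c and lid_1 below 0.2 N and contact force between tin_c and lid_2 below 0.2 N and contact force between tin_c and storage_box below 0.2 N and contact force between tin_c and mug below 0.2 N and contact force between tin_c and tin_a below 0.2 N and contact force between tin_c and tin_b below 0.2 N) and distance of each of tin_a_center, tin_b_center from where it was at the start of the episode below 0.03 m and angle between each of tin_a_center, tin_b_center's own z axis and vertical below 0.1 rad and linear speed of each of tin_a, tin_b below 0.03 m/s and contact force between each of tin_a, tin_b and mat_left below 4.9 N and contact force between each of tin_a, tin_b and mat_mid below 4.9 N and contact force between each of tin_a, tin_b and mat_right below 4.9 N)) and distance of each of jar, funnel, jar_gripper, lid_1, lid_2, storage_box, mug from where it was at the start of the episode below 0.03 m); the arm keeps its last pose, push and grip.
It fails at once if a tin is dropped (falls free of the fingers faster than 0.4 m/s) ((linear speed of tin_a above 0.4 m/s and contact force between the fingers and tin_a below 0.1 N) or (linear speed of tin_b above 0.4 m/s and contact force between the fingers and tin_b below 0.1 N) or (linear speed of tin_c above 0.4 m/s and contact force between the fingers and tin_c below 0.1 N)).
It fails at once if a tin is tipped over (angle between any of tin_a_center, tin_b_center, tin_c_center's own z axis and vertical above 0.6 rad).
It fails at once if a bystander is pushed more than 30 mm (distance of any of jar, funnel, jar_gripper, lid_1, lid_2, storage_box, mug from where it was at the start of the episode above 0.03 m).
It also fails if it takes over 72 s, if anything falls off the work surface, if the arm or the gripper's body presses on something with over 40 N, if the wrist force passes 120 N, or if a joint passes its speed limit or range.

## Working session

There is one attempt and no reset: what is moved stays moved. The work goes in short steps, Python scripts to look and compute and a shell command to move; the robot and the scene stay as the last step left them, time stands still between calls to the robot, and variables do not carry over. Pictures are saved under pics/ and viewed, and the job is handed in when it is done.

```bash
ls; mkdir -p pics
python3 - <<'E'
from cell import monitor, vision, order, manip
import cv2, numpy as np
print(monitor.read_state()); print(manip.grasp_offset, [a for a in dir(manip) if a[0]!='_'])
np.set_printoptions(precision=4,suppress=True)
for n in ("top","side","wrist"):
    c=vision.camera(n); cv2.imwrite(f"pics/{n}0.png",c["color"])
    print(n,c["fx"],c["fy"],c["cx"],c["cy"]); print(c.get("cam_to_world",c.get("tool_from_camera")))
E
```

```text
pics
{'clock': 0.0, 'joints': array([ 1.13742422e+00,  3.00454849e-01,  1.52159283e+00, -1.12982989e-06,
        1.32072262e+00, -6.65880781e-02]), 'qd': array([-0.00198562,  0.00028669, -0.00013797,  0.00029077,  0.0009509 ,
        0.00018143]), 'effort': array([-2.81206761e-03, -5.31792963e+01, -3.52740705e+01,  7.06576556e-02,
        2.44012027e-02, -7.07105005e-05]), 'eef_pos': array([197.11996539, 513.16899857, 204.89028468]), 'eef_rot': array([-3.14041755e+00, -7.72669705e-05,  2.77480886e+00]), 'wrist_force': array([-0.50970658, -1.22847577,  0.32793585]), 'moment': array([ 0.02403905, -0.02393095, -0.0548246 ]), 'finger_gap': 93.73857106662823}
18.8 ['Unreachable', 'grasp_offset']
top 509.94430761800595 509.94430761800595 319.49369936550517 199.82760800515624
[[   0.0182   -0.9877    0.1556  406.9741]
 [  -0.9996   -0.0214   -0.0186  -29.4559]
 [   0.0217   -0.1552   -0.9876 1340.7661]
 [   0.        0.        0.        1.    ]]
side 456.22595365325105 456.22595365325105 322.31616487784964 206.83274005477088
[[   0.9716   -0.144     0.1881  384.0484]
 [  -0.2366   -0.6234    0.7452 -832.91  ]
 [   0.01     -0.7685   -0.6398  749.5171]
 [   0.        0.        0.        1.    ]]
wrist 284.993050333117 284.993050333117 324.4671572221603 199.79623499120248
[[  -0.       -0.9664   -0.2572   74.4674]
 [   1.       -0.0002    0.0009    0.6661]
 [  -0.0009   -0.2572    0.9664 -179.7529]
 [   0.        0.        0.        1.    ]]
```

View pics/top0.png

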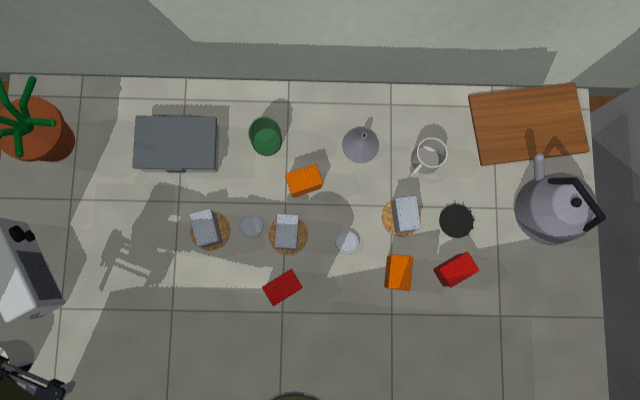

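View pics/side0.png

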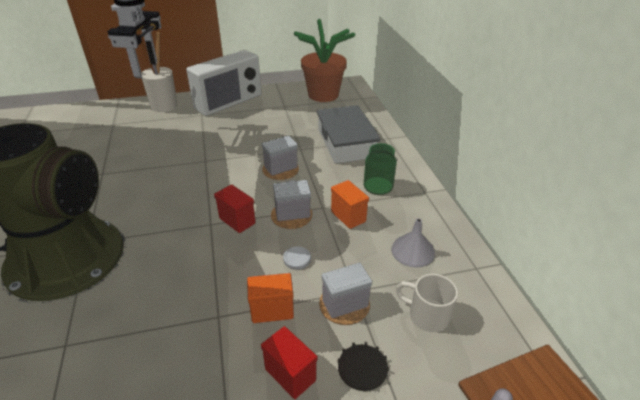

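View pics/wrist0.png

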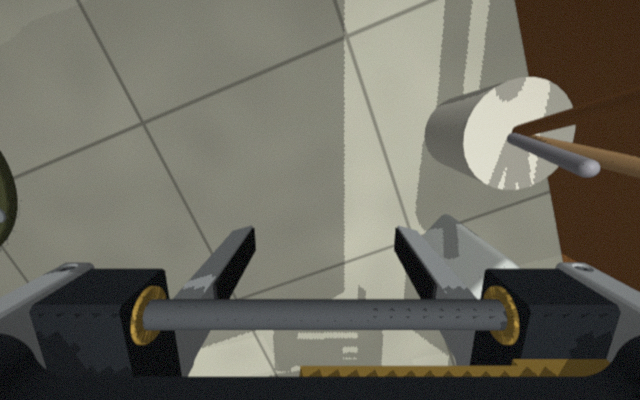

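The top view shows three grey tins on cork mats at about (205,227), (287,231) and (405,214). Image left is +y, so that order is the robot's left to right. The orange blocks at (304,180) and (399,272) and the red ones at (282,287) and (457,269) are look-alikes: wrong colour and not on mats. I'll enlarge to confirm.

Run:
```python
import cv2
t=cv2.imread("pics/top0.png")[170:310,180:490]
cv2.imwrite("pics/topcrop.png",cv2.resize(t,(775,350),interpolation=cv2.INTER_CUBIC))
t=cv2.imread("pics/side0.png")[120:335,200:500]
cv2.imwrite("pics/sidecrop.png",cv2.resize(t,(780,559),interpolation=cv2.INTER_CUBIC))
```

```text
(no output)
```

View pics/topcrop.png

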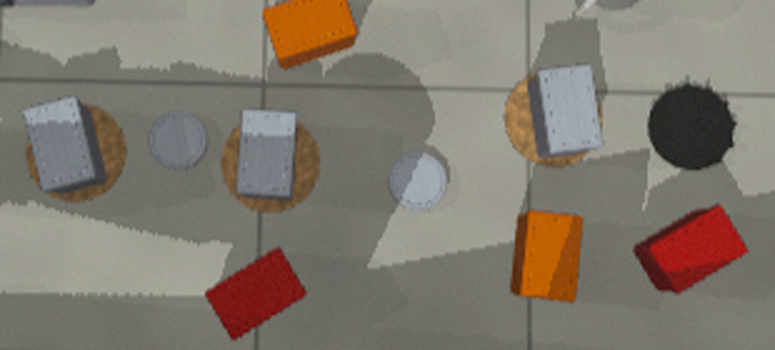

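View pics/sidecrop.png

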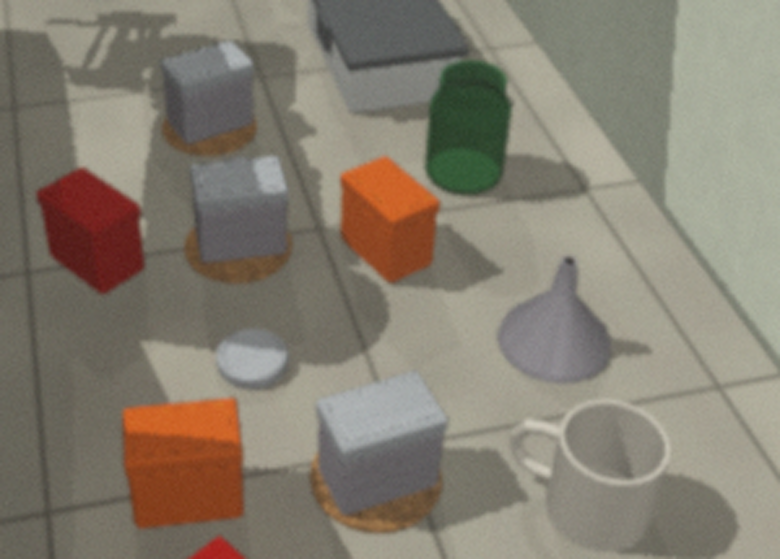

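```bash
cat > h.py <<'E'
import cv2, numpy as np
from scipy.spatial.transform import Rotation as R
K={"top":(509.944,319.494,199.828),"side":(456.226,322.316,206.833)}
def ray(T,f,cx,cy,u,v):
    d=T[:3,:3]@np.array([(u-cx)/f,(v-cy)/f,1.]); return T[:3,3],d
def onplane(T,f,cx,cy,uv,z):
    out=[]
    for u,v in np.atleast_2d(uv):
        o,d=ray(T,f,cx,cy,u,v); out.append((o+d*(z-o[2])/d[2])[:2])
    return np.array(out)
def tri(rays):
    A=np.zeros((3,3));b=np.zeros(3)
    for o,d in rays:
        d=d/np.linalg.norm(d);P=np.eye(3)-np.outer(d,d);A+=P;b+=P@o
    p=np.linalg.solve(A,b)
    return p,[np.linalg.norm(np.cross(p-o,d/np.linalg.norm(d))) for o,d in rays]
def proj(T,f,cx,cy,p):
    q=T[:3,:3].T@(np.asarray(p,float)-T[:3,3]); return np.array([f*q[0]/q[2]+cx,f*q[1]/q[2]+cy])
E
python3 - <<'E'
from h import *
t=cv2.imread("pics/top0.png"); s=cv2.imread("pics/side0.png")
for n,i,boxes in (("top",t,[(185,200,232,255),(262,208,312,258),(380,190,425,240)]),("side",s,[(255,130,305,182),(270,175,315,228),(315,260,375,325)])):
    f=i.astype(int)
    m=((f[...,0]-f[...,2]>4)).astype(np.uint8)*255
    hsv=cv2.cvtColor(i,cv2.COLOR_BGR2HSV)
    cork=((hsv[...,0]>5)&(hsv[...,0]<20)&(hsv[...,1]>90)).astype(np.uint8)*255
    vis=i.copy()
    for b in boxes:
        mm=np.zeros_like(m); mm[b[1]:b[3],b[0]:b[2]]=m[b[1]:b[3],b[0]:b[2]]
        mm=cv2.morphologyEx(mm,cv2.MORPH_OPEN,np.ones((2,2)))
        cs,_=cv2.findContours(mm,cv2.RETR_EXTERNAL,cv2.CHAIN_APPROX_NONE)
        c=max(cs,key=cv2.contourArea); h=cv2.convexHull(c)
        ap=cv2.approxPolyDP(h,2.0,True)[:,0]
        print(n,b,cv2.contourArea(c),ap.tolist()); cv2.polylines(vis,[ap],True,(0,255,0))
        mc=np.zeros_like(m); mc[b[1]-5:b[3]+5,b[0]-5:b[2]+5]=cork[b[1]-5:b[3]+5,b[0]-5:b[2]+5]
        x=cv2.findNonZero(mc); print("  cork",len(x),x[:,0].min(0),x[:,0].max(0))
        vis[mc>0]=(255,0,255)
    x0=(180,170,490,310) if n=="top" else (200,120,500,335)
    cv2.imwrite(f"pics/seg_{n}.png",cv2.resize(vis[x0[1]:x0[3],x0[0]:x0[2]],None,fx=2.5,fy=2.5,interpolation=cv2.INTER_NEAREST))
E
```

```text
top (185, 200, 232, 255) 728.0 [[211, 210], [219, 240], [210, 245], [198, 246], [191, 214]]
  cork 355 [191 212] [229 250]
top (262, 208, 312, 258) 689.0 [[299, 216], [297, 248], [276, 247], [278, 215]]
  cork 449 [269 219] [307 254]
top (380, 190, 425, 240) 702.0 [[416, 197], [421, 229], [400, 232], [396, 199]]
  cork 328 [382 199] [420 235]
side (255, 130, 305, 182) 19.0 [[286, 139], [292, 141], [291, 146]]
  cork 200 [263 167] [298 179]
side (270, 175, 315, 228) 5.0 [[306, 189], [305, 192]]
  cork 482 [265 170] [311 228]
side (315, 260, 375, 325) 26.0 [[336, 276], [343, 287], [336, 286]]
  cork 432 [320 296] [368 324]
```

View pics/seg_top.png

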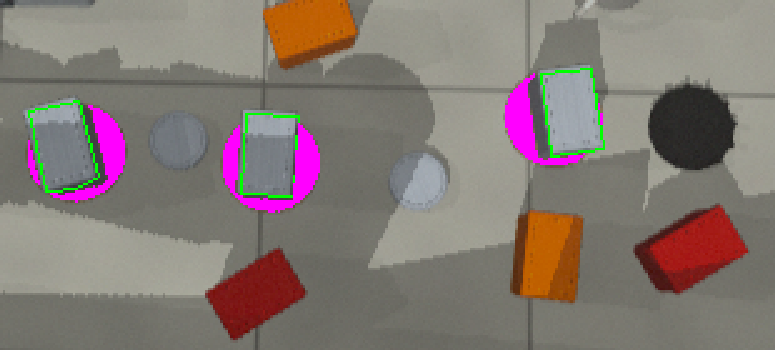

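View pics/seg_side.png

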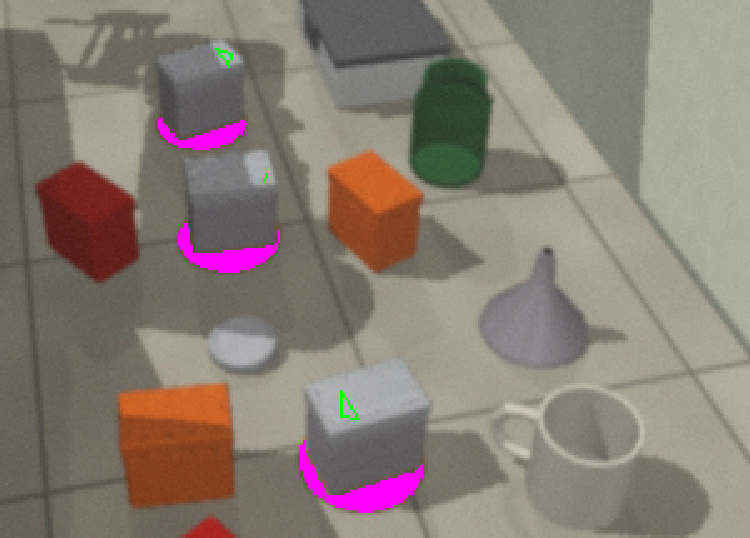

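Run:
```python
from h import *
from cell import vision
C={n:vision.camera(n) for n in("top","side")}
A={n:(C[n]["cam_to_world"],C[n]["fx"],C[n]["cx"],C[n]["cy"]) for n in C}
top={"L":[[211,210],[219,241],[198,246],[190,213]],"M":[[299,214],[297,248],[276,247],[278,215]],"R":[[416,197],[421,229],[400,232],[396,199]]}
cork={"L":([191,212],[229,250]),"M":([269,217],[307,254]),"R":([382,197],[420,235])}
side={"L":[[163,65],[240,43],[253,68],[172,88]],"M":[[191,165],[279,157],[288,189],[196,205]],"R":[[318,405],[412,373],[444,412],[340,448]]}
for k in top:
    ct=np.mean(top[k],0)+.5; cs=np.mean(side[k],0)/2.6+[200,120]
    p,e=tri([ray(*A["top"],*ct),ray(*A["side"],*cs)])
    q=onplane(*A["top"],top[k],85); r=cv2.minAreaRect(q.astype(np.float32))
    m=onplane(*A["top"],np.mean(cork[k],0)+.5,5)
    print(k,"tri",p.round(1),"res",np.round(e,1),"plane rect",np.round(r[0],1),np.round(r[1],1),round(r[2],1),"mat",m.round(1))
    e=q[1]-q[0]; print("   edges",[(np.hypot(*(q[(i+1)%4]-q[i])).round(1),np.degrees(np.arctan2(*(q[(i+1)%4]-q[i])[::-1])).round(1)) for i in range(4)])
```

```text
L tri [529.2 228.3  79.9] res [0.1 0.1] plane rect [531.2 228.8] [86.2 52.2] 16.6 mat [[527.5 228.8]]
   edges [(np.float64(79.7), np.float64(-162.9)), (np.float64(52.3), np.float64(104.7)), (np.float64(84.4), np.float64(16.6)), (np.float64(52.0), np.float64(-80.5))]
M tri [524.1  23.2  84.7] res [0. 0.] plane rect [526.8  24.3] [51.8 84.4] 88.2 mat [[519.8  24.9]]
   edges [(np.float64(84.2), np.float64(178.1)), (np.float64(51.5), np.float64(88.4)), (np.float64(79.2), np.float64(-1.8)), (np.float64(52.0), np.float64(-86.0))]
R tri [ 572.1 -276.    86.1] res [0.3 0.3] plane rect [ 572.9 -275.2] [83.1 53. ] 7.0 mat [[ 577.4 -272.5]]
   edges [(np.float64(81.1), np.float64(-171.8)), (np.float64(53.0), np.float64(99.2)), (np.float64(83.1), np.float64(6.6)), (np.float64(50.7), np.float64(-83.0))]
```

The three grey tins stand on the cork mats with lids at about 80–86 mm, which fits 85. Measured positions:
- **L:** (530, 228), yaw about 0.288
- **M:** (525, 24), yaw about −0.03
- **R:** (572, −275), yaw about 0.12

I'll move over L first, going away from the utensil pot, then turn.

```bash
python3 -m jog '[[-2,-0.7,0,0,0,0,100],[-4.2,-1.5,0,0,0,0,100],[-4.2,-1.5,0,0,0,0,100],[-4.2,-1.5,0,0,0,0,100],[-4.2,-1.5,0,0,0,0,100],[-4.2,-1.5,0,0,0,0,100],[-4.2,-1.5,0,0,0,0,100],[-4.2,-1.5,0,0,0,0,100]]'
python3 -m jog '[[-4.2,-1.5,0,0,0,0,100],[-3.4,-1.2,0,0,0,0,100],[-2.0,-0.7,0,0,0,-0.12,100],[0,0,0,0,0,-0.13,100],[0,0,0,0,0,-0.13,100],[0,0,0,0,0,-0.13,100],[0,0,0,0,0,-0.13,100],[0,0,0,0,0,0,100]]'
```

```text
clock: 1.05
eef_pos: [451.4, 294.8, 205.5]
eef_rot: [3.141, 0.0, 2.775]
wrist_force: [-0.2, 1.1, 0.7]
finger_gap: 94.0
clock: 1.85
eef_pos: [527.6, 230.0, 205.3]
eef_rot: [3.142, -0.0, -2.866]
wrist_force: [0.5, 0.5, -0.1]
finger_gap: 94.3
```

```bash
cat >> h.py <<'E'
def wrist(name):
    from cell import monitor, vision
    s=monitor.read_state(); c=vision.camera("wrist"); cv2.imwrite(f"pics/{name}.png",c["color"])
    T=np.eye(4);T[:3,:3]=R.from_euler("xyz",s["eef_rot"]).as_matrix();T[:3,3]=s["eef_pos"]
    W=T@c["tool_from_camera"]; np.save(f"pics/{name}.npy",W)
    return c["color"],(W,c["fx"],c["cx"],c["cy"]),s
E
python3 - <<'E'
from h import *
im,A,s=wrist("wL1")
for z,pts in ((85,[(530,228.5)]),):
    print([proj(*A,(x,y,z)) for x,y in pts], s["wrist_force"],s["eef_pos"])
E
```

```text
[array([321.89254898, 196.21743019])] [ 0.46356931  0.54917375 -0.05822492] [527.58551963 230.04725837 205.31640494]
```

View pics/wL1.png

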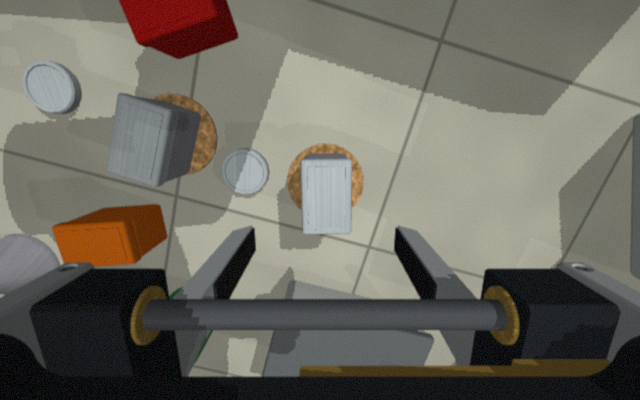

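The wrist view shows the grey tin's lid at u 302–352, v 158–234 on its cork mat, nearly aligned between the fingers. I'll measure it.

```bash
cat >> h.py <<'E'
def lid(im,A,box,z=85,lab=None):
    x0,y0,x1,y1=box; f=im.astype(int); roi=np.zeros(im.shape[:2],np.uint8)
    m=((f[...,0]-f[...,2]>4)).astype(np.uint8)*255
    roi[y0:y1,x0:x1]=m[y0:y1,x0:x1]
    roi=cv2.morphologyEx(cv2.morphologyEx(roi,cv2.MORPH_CLOSE,np.ones((3,3))),cv2.MORPH_OPEN,np.ones((5,5)))
    cs,_=cv2.findContours(roi,cv2.RETR_EXTERNAL,cv2.CHAIN_APPROX_NONE); c=max(cs,key=cv2.contourArea)
    r=cv2.minAreaRect(c); bx=cv2.boxPoints(r); ctr=bx.mean(0)+.5*0
    q=onplane(*A,bx,z)
    for i in range(4):
        e=q[(i+1)%4]-q[i]; print("  edge %.1f ang %.1f"%(np.hypot(*e),np.degrees(np.arctan2(e[1],e[0]))%180))
    print("px",ctr.round(1),np.round(r[1],1),"world",q.mean(0).round(1))
    if lab:
        v=im.copy(); cv2.polylines(v,[bx.astype(int)],True,(0,255,0)); cv2.imwrite(f"pics/{lab}.png",v[max(0,y0-20):y1+20,max(0,x0-20):x1+20].repeat(4,0).repeat(4,1))
    return ctr
E
python3 - <<'E'
from h import *
im=cv2.imread("pics/wL1.png");A=(np.load("pics/wL1.npy"),284.993,324.467,199.796)
lid(im,A,(285,145,370,250),85,"wL1seg")
E
```

```text
edge 51.3 ang 105.8
  edge 86.1 ang 17.1
  edge 55.1 ang 105.7
  edge 86.1 ang 14.6
px [325.5 194.5] [77. 49.] world [528.6 232.2]
```

View pics/wL1seg.png

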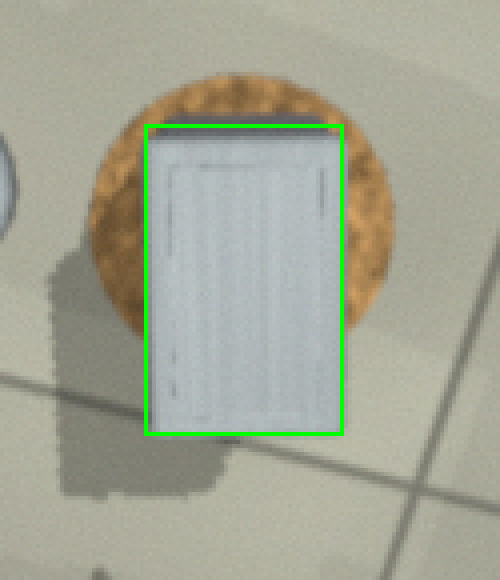

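```bash
python3 -m jog '[[-0.25,0,2,0,0,0,100],[0,0,4,0,0,0,100],[0,0,3,0,0,0,100],[0,0,0.5,0,0,0,100],[0,0,0,0,0,0,100]]'
python3 - <<'E'
from h import *
im,A,s=wrist("wL2"); print(s["eef_pos"],s["wrist_force"])
E
```

```text
clock: 2.4
eef_pos: [530.0, 230.7, 110.5]
eef_rot: [-3.142, -0.001, -2.871]
wrist_force: [0.2, -0.3, 0.6]
finger_gap: 94.1
[529.98581119 230.74394389 110.5278452 ] [ 0.16394779 -0.30295736  0.55484622]
```

View pics/wL2.png

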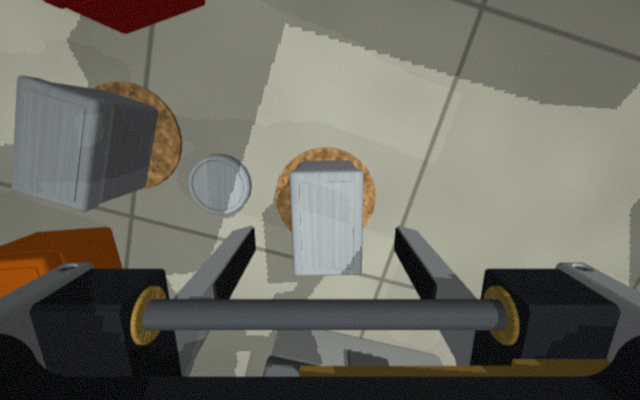

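The lid is centred between the fingers, with corners at about (291,171), (361,170), (361,274) and (294,275). I'll triangulate them against the first view.

Run:
```python
from h import *
A1=(np.load("pics/wL1.npy"),284.993,324.467,199.796);A2=(np.load("pics/wL2.npy"),)+A1[1:]
a=[(302,159.5),(351,159.5),(351,233),(302,233)];b=[(291,171),(361,170),(361,274),(294,275)]
P=[]
for p,q in zip(a,b):
    x,e=tri([ray(*A1,*p),ray(*A2,*q)]);P.append(x);print(x.round(1),np.round(e,1))
P=np.array(P);print(P.mean(0).round(1),onplane(*A2,np.array(b),85).mean(0).round(1))
```

```text
[497.2 197.2  84.3] [0.5 0.5]
[486.7 251.6  49.3] [0. 0.]
[562.5 271.1  84.9] [0.5 0.5]
[575.5 218.7  89. ] [0.3 0.3]
[530.5 234.7  76.9] [530.  233.1]
```

The heights agree with 85 mm, and the tin is within 2 mm of the jaw centre line. I'll descend to TCP z≈45 and grip.

```bash
python3 -m jog '[[0,0,2,0,0,0,100],[0,0,2.5,0,0,0,100],[0,0,1.5,0,0,0,100],[0,0,0.5,0,0,0,100],[0,0,0,0,0,0,100],[0,0,0,0,0,0,50],[0,0,0,0,0,0,50],[0,0,0,0,0,0,50]]' 35
python3 -m jog '[[0,0,0,0,0,0,50],[0,0,0,0,0,0,0],[0,0,0,0,0,0,0],[0,0,0,0,0,0,0],[0,0,0,0,0,0,0],[0,0,0,0,0,0,0]]' 35
```

```text
clock: 3.25
eef_pos: [530.3, 230.9, 46.2]
eef_rot: [3.142, 0.001, -2.868]
wrist_force: [0.3, 0.5, 0.3]
finger_gap: 73.6
clock: 3.85
eef_pos: [530.1, 230.8, 45.6]
eef_rot: [3.141, 0.0, -2.868]
wrist_force: [-1.2, 1.5, 4.0]
finger_gap: 53.6
```

Gripped at 53.6 mm. I'll lift 40 mm and weigh it.

```bash
cat > weigh.py <<'E'
from cell import monitor, vision
import numpy as np,sys
F=[];E=[]
for i in range(int(sys.argv[1]) if len(sys.argv)>1 else 6):
    s=monitor.read_state();F.append(s["wrist_force"]);E.append(s["effort"]);vision.camera("side")
print("force mean",np.mean(F,0).round(2),"std",np.std(F,0).round(2),"eff",np.mean(E,0).round(2)[:3],s["eef_pos"].round(1),s["finger_gap"],s["clock"])
E
python3 -m jog '[[0,0,-0.3,0,0,0,0],[0,0,-0.7,0,0,0,0],[0,0,-1,0,0,0,0],[0,0,-1,0,0,0,0],[0,0,-0.7,0,0,0,0],[0,0,-0.3,0,0,0,0],[0,0,0,0,0,0,0],[0,0,0,0,0,0,0]]'
python3 -m jog '[[0,0,0,0,0,0,0],[0,0,0,0,0,0,0],[0,0,0,0,0,0,0],[0,0,0,0,0,0,0]]'
python3 weigh.py 8
```

```text
clock: 4.65
eef_pos: [529.8, 230.7, 85.2]
eef_rot: [-3.142, -0.0, -2.868]
wrist_force: [0.5, 0.8, -2.4]
finger_gap: 54.1
clock: 5.05
eef_pos: [530.0, 230.7, 85.3]
eef_rot: [-3.142, -0.0, -2.868]
wrist_force: [0.2, -0.5, -1.0]
finger_gap: 53.7
force mean [-0.01 -0.1  -1.8 ] std [0.39 0.44 0.52] eff [ -0.   -60.91 -32.36] [530.  230.7  85.5] 53.762023173109796 5.4
```

Run:
```python
from cell import vision
import cv2
i=vision.camera("side")["color"]; cv2.imwrite("pics/s1.png",i[60:360,150:550].repeat(2,0).repeat(2,1)[:600,:800])
```

```text
(no output)
```

View pics/s1.png

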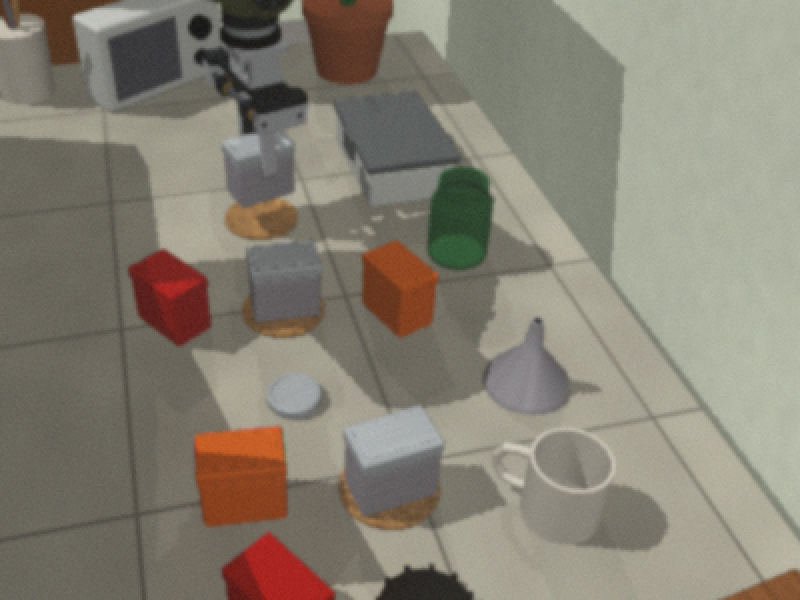

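The side view shows the left tin held upright over its mat at about (260,170), with the mat visible below it. The reading is about 1.8 N, so it's light. I'll lower it gently.

```bash
python3 -m jog '[[0,0,0.4,0,0,0,0],[0,0,0.9,0,0,0,0],[0,0,1,0,0,0,0],[0,0,0.8,0,0,0,0],[0,0,0.4,0,0,0,0],[0,0,0.2,0,0,0,0],[0,0,0.1,0,0,0,0],[0,0,0,0,0,0,0]]'
python3 -m jog '[[0,0,0.1,0,0,0,0],[0,0,0.1,0,0,0,0],[0,0,0,0,0,0,0],[0,0,0,0,0,0,0]]'; python3 weigh.py 4
```

```text
clock: 6.3
eef_pos: [530.1, 230.8, 47.6]
eef_rot: [3.142, 0.0, -2.868]
wrist_force: [-0.2, -0.1, -2.2]
finger_gap: 53.8
clock: 6.7
eef_pos: [530.2, 230.8, 45.6]
eef_rot: [3.142, 0.0, -2.868]
wrist_force: [0.2, 0.4, -0.3]
finger_gap: 53.6
force mean [ 0.61  0.16 -0.27] std [0.4  0.3  0.22] eff [  0.1  -61.08 -29.78] [530.2 230.8  45.6] 53.54269423788845 6.85
```

```bash
python3 -m jog '[[0,0,0.05,0,0,0,0],[0,0,0,0,0,0,0],[0,0,0,0,0,0,60],[0,0,0,0,0,0,62],[0,0,0,0,0,0,80],[0,0,0,0,0,0,100],[0,0,0,0,0,0,100],[0,0,0,0,0,0,100]]'; python3 weigh.py 2
python3 -m jog '[[0,0,-1,0,0,0,100],[0,0,-2,0,0,0,100],[0,0,-4,0,0,0,100],[0,0,-4,0,0,0,100],[0,0,-3,0,0,0,100],[0,0,0,0,0,0,100]]'; python3 weigh.py 4
python3 - <<'E'
from h import *
im,A,s=wrist("wL3"); print(s["eef_pos"])
E
```

```text
clock: 7.7
eef_pos: [530.0, 230.7, 44.9]
eef_rot: [3.142, -0.0, -2.868]
wrist_force: [0.2, 0.0, -0.2]
finger_gap: 86.4
force mean [ 0.16 -0.07  0.01] std [0.03 0.1  0.19] eff [  0.   -60.9  -29.88] [530.  230.7  44.9] 90.64899440806414 7.75
clock: 8.4
eef_pos: [531.5, 231.3, 190.3]
eef_rot: [3.141, 0.008, -2.868]
wrist_force: [0.7, 0.6, -0.9]
finger_gap: 93.7
force mean [ 0.1   0.08 -0.31] std [0.58 0.47 0.35] eff [ 2.000e-02 -5.940e+01 -3.671e+01] [529.7 230.6 184.5] 94.19753314512229 8.55
[529.55044097 230.57389946 183.95208372]
```

View pics/wL3.png

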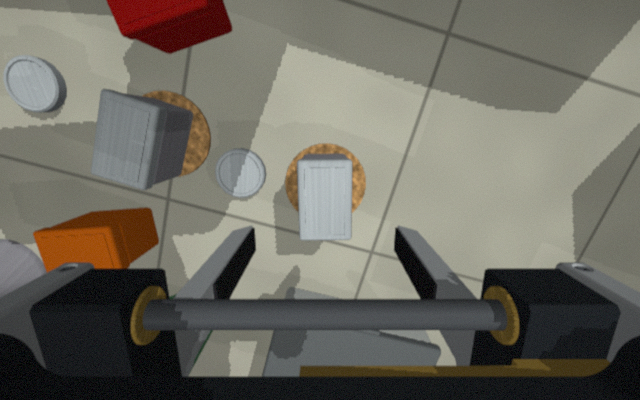

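The left tin is back on its mat at (326,198), upright. Next is the middle tin.

```bash
python3 -m jog '[[0,0,0,0,0,0.1,100],[0,0,0,0,0,0.12,100],[0,0,0,0,0,0.085,100],[-0.1,-3,0,0,0,0,100],[-0.1,-4.5,0,0,0,0,100],[-0.1,-4.5,0,0,0,0,100],[0,-4.5,0,0,0,0,100],[0,-3,0,0,0,0,100]]'
python3 -m jog '[[0,-1,0,0,0,0,100],[0,0,0,0,0,0,100],[0,0,0,0,0,0,100]]'
python3 - <<'E'
from h import *
im,A,s=wrist("wM1"); print(s["eef_pos"],s["eef_rot"]); print(proj(*A,(525,24,85)))
E
```

```text
clock: 9.45
eef_pos: [526.1, 33.3, 184.0]
eef_rot: [-3.141, -0.002, 3.109]
wrist_force: [-0.4, 0.9, -0.4]
finger_gap: 94.0
clock: 9.75
eef_pos: [526.5, 26.7, 184.6]
eef_rot: [3.141, -0.001, 3.11]
wrist_force: [-0.0, 0.7, -0.5]
finger_gap: 93.9
[526.46822897  26.70585756 184.58230901] [ 3.14139650e+00 -6.39897604e-04  3.11017352e+00]
[320.93702347 198.35936907]
```

View pics/wM1.png

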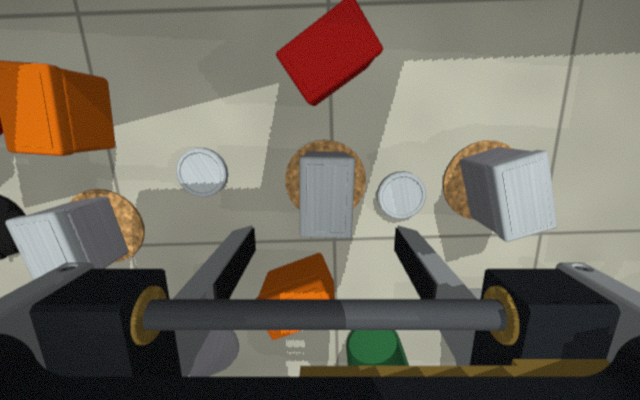

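The middle tin's lid is at u 300–353, v 158–238, centred at (326,198) and aligned. The orange block lies well behind it and low. I'll descend and check partway.

```bash
python3 - <<'E'
from h import *
im=cv2.imread("pics/wM1.png");A=(np.load("pics/wM1.npy"),284.993,324.467,199.796)
print(onplane(*A,[(300,158),(353,157),(352.5,237),(300.5,238)],85).round(1), onplane(*A,(326.4,197.5),85))
E
python3 -m jog '[[0,0,2,0,0,0,100],[0,0,3,0,0,0,100],[0,0,2,0,0,0,100],[0,0,0.4,0,0,0,100],[0,0,0,0,0,0,100]]'
python3 - <<'E'
from h import *
im,A,s=wrist("wM2"); print(s["eef_pos"],s["eef_rot"])
cv2.imwrite("pics/wM2c.png",im[130:300,220:420].repeat(3,0).repeat(3,1))
E
```

```text
[[483.7   5. ]
 [484.3  56.7]
 [568.   55.7]
 [567.4   1. ]] [[524.27795302  29.55812446]]
clock: 10.3
eef_pos: [526.5, 26.6, 110.9]
eef_rot: [3.142, -0.001, 3.111]
wrist_force: [0.4, 0.1, 0.1]
finger_gap: 94.1
[526.45227169  26.6311805  110.85937898] [ 3.14154312e+00 -8.61090612e-04  3.11100025e+00]
```

View pics/wM2c.png

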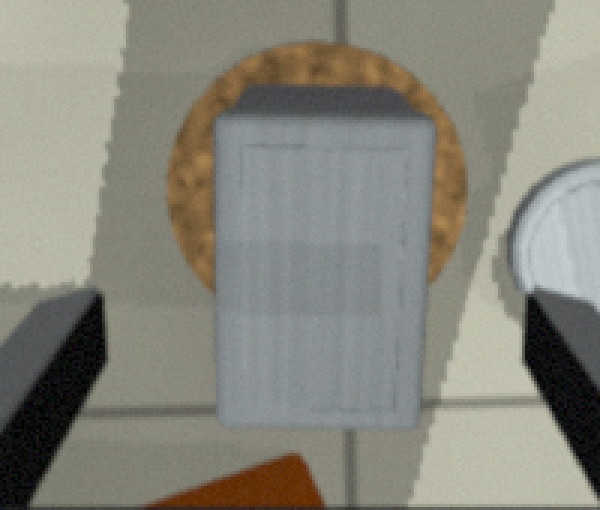

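```bash
python3 -m jog '[[0,0.15,2,0,0,0,100],[0,0,2.5,0,0,0,100],[0,0,1.5,0,0,0,100],[0,0,0.6,0,0,0,100],[0,0,0,0,0,0,100],[0,0,0,0,0,0,50],[0,0,0,0,0,0,50],[0,0,0,0,0,0,50]]' 35
python3 -m jog '[[0,0,0,0,0,0,50],[0,0,0,0,0,0,0],[0,0,0,0,0,0,0],[0,0,0,0,0,0,0],[0,0,0,0,0,0,0],[0,0,0,0,0,0,0]]' 35
```

```text
clock: 11.15
eef_pos: [526.9, 27.3, 45.7]
eef_rot: [3.142, 0.001, 3.11]
wrist_force: [0.3, -0.6, 0.2]
finger_gap: 73.1
clock: 11.75
eef_pos: [526.6, 27.3, 45.1]
eef_rot: [3.142, 0.0, 3.11]
wrist_force: [-1.6, 1.8, 4.0]
finger_gap: 53.7
```

```bash
python3 -m jog '[[0,0,-0.3,0,0,0,0],[0,0,-0.7,0,0,0,0],[0,0,-1,0,0,0,0],[0,0,-1,0,0,0,0],[0,0,-0.7,0,0,0,0],[0,0,-0.3,0,0,0,0],[0,0,0,0,0,0,0],[0,0,0,0,0,0,0]]'
python3 -m jog '[[0,0,0,0,0,0,0],[0,0,0,0,0,0,0],[0,0,0,0,0,0,0],[0,0,0,0,0,0,0]]'
python3 weigh.py 8
python3 - <<'E'
from cell import vision
import cv2
i=vision.camera("side")["color"]; cv2.imwrite("pics/s2.png",i[60:360,150:550].repeat(2,0).repeat(2,1)[:600,:800])
E
```

```text
clock: 12.55
eef_pos: [526.4, 27.3, 84.7]
eef_rot: [-3.142, -0.0, 3.11]
wrist_force: [0.4, 0.4, -3.9]
finger_gap: 54.0
clock: 12.95
eef_pos: [526.5, 27.3, 84.8]
eef_rot: [-3.142, -0.0, 3.11]
wrist_force: [0.3, -0.0, -4.5]
finger_gap: 53.9
force mean [-0.07  0.2  -3.88] std [0.39 0.54 0.3 ] eff [ -0.   -55.11 -31.89] [526.6  27.3  85. ] 54.06772710743865 13.3
```

View pics/s2.png

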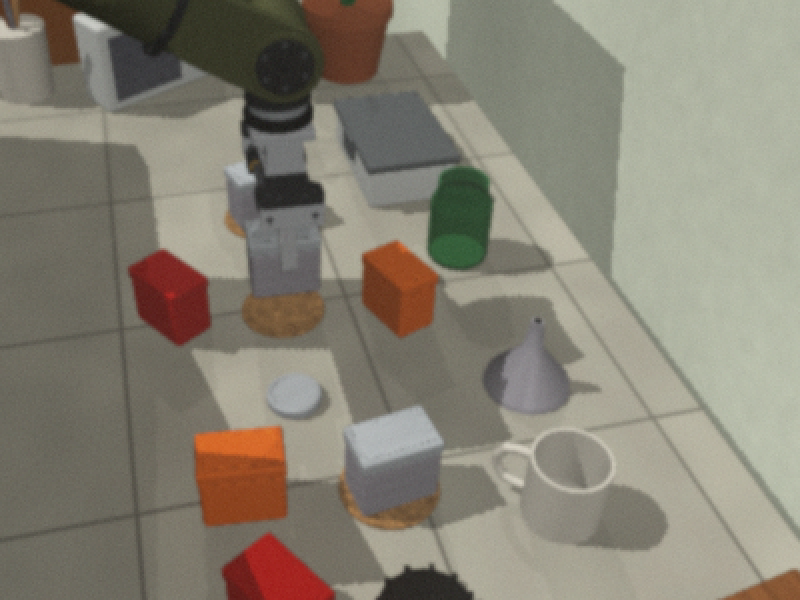

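The middle tin is held upright over its mat at about (284,255) and reads about 3.9 N (L was 1.8 N). I'll set it down.

```bash
python3 -m jog '[[0,0,0.4,0,0,0,0],[0,0,0.9,0,0,0,0],[0,0,1,0,0,0,0],[0,0,0.8,0,0,0,0],[0,0,0.4,0,0,0,0],[0,0,0.2,0,0,0,0],[0,0,0.1,0,0,0,0],[0,0,0,0,0,0,0]]'
python3 -m jog '[[0,0,0.1,0,0,0,0],[0,0,0.1,0,0,0,0],[0,0,0,0,0,0,0],[0,0,0,0,0,0,0]]'; python3 weigh.py 4
```

```text
clock: 14.2
eef_pos: [526.6, 27.3, 47.1]
eef_rot: [3.142, 0.0, 3.11]
wrist_force: [0.1, -0.2, -3.7]
finger_gap: 53.9
clock: 14.6
eef_pos: [526.7, 27.3, 45.1]
eef_rot: [-3.142, 0.001, 3.11]
wrist_force: [0.9, -0.1, -2.3]
finger_gap: 54.0
force mean [ 0.62  0.09 -1.56] std [0.21 0.21 0.46] eff [ 2.000e-02 -5.544e+01 -2.894e+01] [526.7  27.3  45.1] 53.920249612232 14.75
```

```bash
python3 -m jog '[[0,0,0.05,0,0,0,0],[0,0,0.05,0,0,0,0],[0,0,0,0,0,0,0],[0,0,0,0,0,0,60],[0,0,0,0,0,0,62],[0,0,0,0,0,0,80],[0,0,0,0,0,0,100],[0,0,0,0,0,0,100]]'; python3 weigh.py 2
python3 -m jog '[[0,0,0,0,0,0,100],[0,0,-1,0,0,0,100],[0,0,-2,0,0,0,100],[0,0,-4,0,0,0,100],[0,0,-4,0,0,0,100],[0,0,-3,0,0,0,100],[0,0,0,0,0,0,100]]'; python3 weigh.py 6
python3 - <<'E'
from h import *
im,A,s=wrist("wM3"); print(s["eef_pos"])
E
```

```text
clock: 15.6
eef_pos: [526.5, 27.3, 43.8]
eef_rot: [3.142, -0.0, 3.11]
wrist_force: [-0.0, 0.4, 0.5]
finger_gap: 78.9
force mean [0.08 0.08 0.22] std [0.13 0.33 0.3 ] eff [  0.   -54.6  -28.57] [526.5  27.3  43.8] 82.70413177692932 15.65
clock: 16.4
eef_pos: [528.1, 27.3, 188.9]
eef_rot: [3.142, 0.007, 3.11]
wrist_force: [0.0, -0.3, -0.1]
finger_gap: 94.4
force mean [ 0.3   0.08 -0.  ] std [0.38 0.53 0.39] eff [ 2.000e-02 -5.217e+01 -3.577e+01] [526.   27.3 182.9] 94.14319533992476 16.65
[526.10615864  27.26728518 182.90485481]
```

View pics/wM3.png

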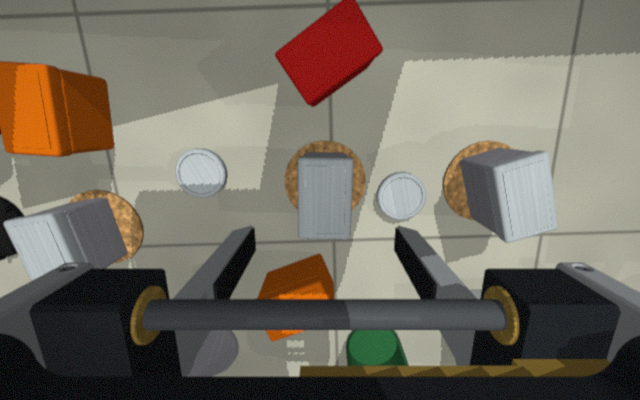

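The middle tin is back upright at (325,197). Next is the right tin.

```bash
python3 -m jog '[[-0.4,-2,0,0,0,0,100],[-0.8,-4.5,0,0,0,0,100],[-0.8,-4.5,0,0,0,0,100],[-0.8,-4.5,0,0,0,0,100],[-0.8,-4.5,0,0,0,0,100],[-0.8,-4.5,0,0,0,0,100],[-0.8,-3.5,0,0,0,0,100],[-0.4,-1.9,0,0,0,-0.07,100]]'
python3 -m jog '[[0,0,0,0,0,-0.07,100],[0,0,0,0,0,0,100],[0,0,0,0,0,0,100]]'
python3 - <<'E'
from h import *
im,A,s=wrist("wR1"); print(s["eef_pos"],s["eef_rot"],s["joints"]); print(proj(*A,(572.5,-275.5,85)))
E
```

```text
clock: 17.55
eef_pos: [572.6, -276.1, 182.8]
eef_rot: [3.141, -0.001, -3.105]
wrist_force: [-0.3, 1.1, -0.3]
finger_gap: 94.0
clock: 17.85
eef_pos: [572.9, -273.0, 183.4]
eef_rot: [3.141, -0.001, -3.035]
wrist_force: [-0.3, 0.7, 0.3]
finger_gap: 94.0
[ 572.90814066 -273.02281935  183.44898679] [ 3.14104306e+00 -7.05186321e-04 -3.03519265e+00] [-5.02440144e-01  5.07420315e-01  1.28406652e+00  4.87060293e-05
  1.35099861e+00 -2.17964692e+00]
[321.2973587  199.22748392]
```

View pics/wR1.png

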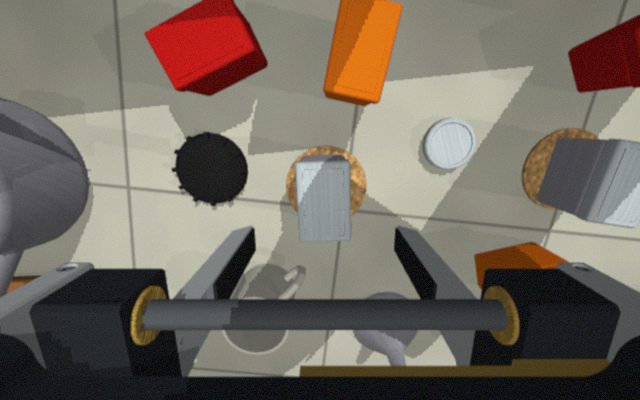

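Run:
```python
from h import *
im=cv2.imread("pics/wR1.png");A=(np.load("pics/wR1.npy"),284.993,324.467,199.796)
c=im[140:250,270:380]; cv2.imwrite("pics/wR1c.png",cv2.resize(c,None,fx=5,fy=5,interpolation=cv2.INTER_CUBIC))
lid(im,A,(285,145,370,250),85)
```

```text
edge 51.4 ang 98.0
  edge 86.7 ang 9.3
  edge 55.6 ang 98.2
  edge 86.9 ang 6.6
px [323.1 198.9] [83.  52.9] world [ 573.7 -273.5]
```

View pics/wR1c.png

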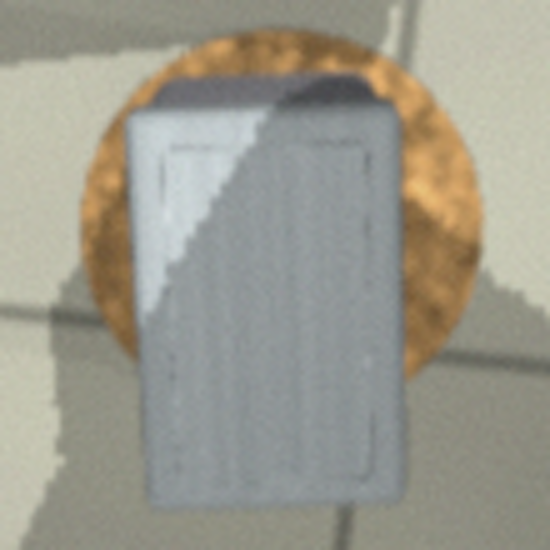

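The right tin's lid is centred at (323,199), which gives (573.7, −273.5) and a yaw about 2° more than the tool's. I'll turn slightly, descend and grip.

```bash
python3 -m jog '[[0,0,2,0,0,-0.035,100],[0,0,3,0,0,0,100],[0,0,2,0,0,0,100],[0,0,0.3,0,0,0,100],[0,0,0,0,0,0,100]]'
python3 - <<'E'
from h import *
im,A,s=wrist("wR2"); print(s["eef_pos"],s["eef_rot"])
cv2.imwrite("pics/wR2c.png",im[130:300,220:420].repeat(3,0).repeat(3,1))
E
```

```text
clock: 18.4
eef_pos: [573.1, -273.1, 111.2]
eef_rot: [3.141, -0.0, -2.999]
wrist_force: [0.2, -0.2, 0.6]
finger_gap: 94.0
[ 573.1313271  -273.07123685  111.24539233] [ 3.14149685e+00 -1.79966648e-04 -2.99871528e+00]
```

View pics/wR2c.png

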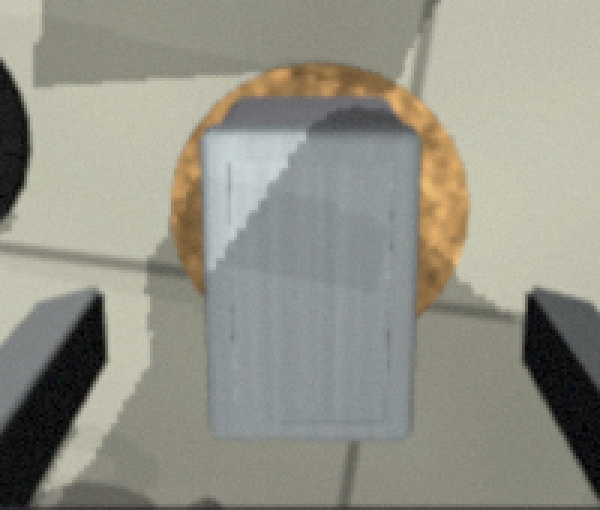

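The tin is centred between the fingers (u 205–418 against 105–525 in this enlarged crop).

```bash
python3 -m jog '[[0,0,2,0,0,0,100],[0,0,2.5,0,0,0,100],[0,0,1.5,0,0,0,100],[0,0,0.6,0,0,0,100],[0,0,0,0,0,0,100],[0,0,0,0,0,0,50],[0,0,0,0,0,0,50],[0,0,0,0,0,0,50]]' 40
python3 -m jog '[[0,0,0,0,0,0,50],[0,0,0,0,0,0,0],[0,0,0,0,0,0,0],[0,0,0,0,0,0,0],[0,0,0,0,0,0,0],[0,0,0,0,0,0,0]]' 40
```

```text
clock: 19.25
eef_pos: [573.3, -273.5, 45.8]
eef_rot: [-3.141, 0.001, -2.998]
wrist_force: [0.2, -0.3, 0.1]
finger_gap: 73.5
clock: 19.85
eef_pos: [573.1, -273.5, 45.1]
eef_rot: [-3.141, 0.0, -2.998]
wrist_force: [0.2, -1.0, 2.6]
finger_gap: 53.8
```

```bash
python3 -m jog '[[0,0,-0.3,0,0,0,0],[0,0,-0.7,0,0,0,0],[0,0,-1,0,0,0,0],[0,0,-1,0,0,0,0],[0,0,-0.7,0,0,0,0],[0,0,-0.3,0,0,0,0],[0,0,0,0,0,0,0],[0,0,0,0,0,0,0]]'
python3 -m jog '[[0,0,0,0,0,0,0],[0,0,0,0,0,0,0],[0,0,0,0,0,0,0],[0,0,0,0,0,0,0]]'
python3 weigh.py 8
```

```text
clock: 20.65
eef_pos: [572.8, -273.3, 84.7]
eef_rot: [3.141, -0.0, -2.998]
wrist_force: [0.6, -0.3, -5.2]
finger_gap: 54.2
clock: 21.05
eef_pos: [572.9, -273.4, 84.8]
eef_rot: [3.141, -0.0, -2.998]
wrist_force: [-0.0, -0.2, -6.2]
finger_gap: 53.9
force mean [-0.18 -0.07 -5.7 ] std [0.28 0.42 0.55] eff [ -0.   -70.63 -35.09] [ 573.  -273.4   84.9] 53.90388127479537 21.4
```

The right tin reads 5.7 N, against 3.9 N and 1.8 N, so it's the heaviest. Its 1.8 N margin over the next is consistent with at least 0.15 kg. I'll raise it to a centre height of about 155 mm.

```bash
python3 -m jog '[[0,0,-0.5,0,0,0,0],[0,0,-1.2,0,0,0,0],[0,0,-1.8,0,0,0,0],[0,0,-1.8,0,0,0,0],[0,0,-1.2,0,0,0,0],[0,0,-0.5,0,0,0,0],[0,0,0,0,0,0,0],[0,0,0,0,0,0,0]]'
python3 -m jog '[[0,0,0,0,0,0,0],[0,0,0,0,0,0,0],[0,0,0,0,0,0,0],[0,0,0,0,0,0,0],[0,0,0,0,0,0,0],[0,0,0,0,0,0,0]]'
python3 weigh.py 6
python3 - <<'E'
from cell import vision
import cv2
i=vision.camera("side")["color"]; cv2.imwrite("pics/s3.png",i[60:360,150:550].repeat(2,0).repeat(2,1)[:600,:800])
i=vision.camera("top")["color"]; cv2.imwrite("pics/t3.png",i)
E
```

```text
clock: 22.25
eef_pos: [572.7, -273.2, 154.2]
eef_rot: [3.141, -0.001, -2.998]
wrist_force: [-0.5, -0.3, -6.2]
finger_gap: 53.7
clock: 22.85
eef_pos: [573.0, -273.4, 154.9]
eef_rot: [-3.142, -0.0, -2.998]
wrist_force: [0.6, 0.6, -6.0]
finger_gap: 53.7
force mean [ 0.3   0.19 -5.92] std [0.28 0.44 0.39] eff [ -0.   -69.15 -37.34] [ 573.  -273.4  154.9] 53.8074131463285 23.1
```

View pics/s3.png

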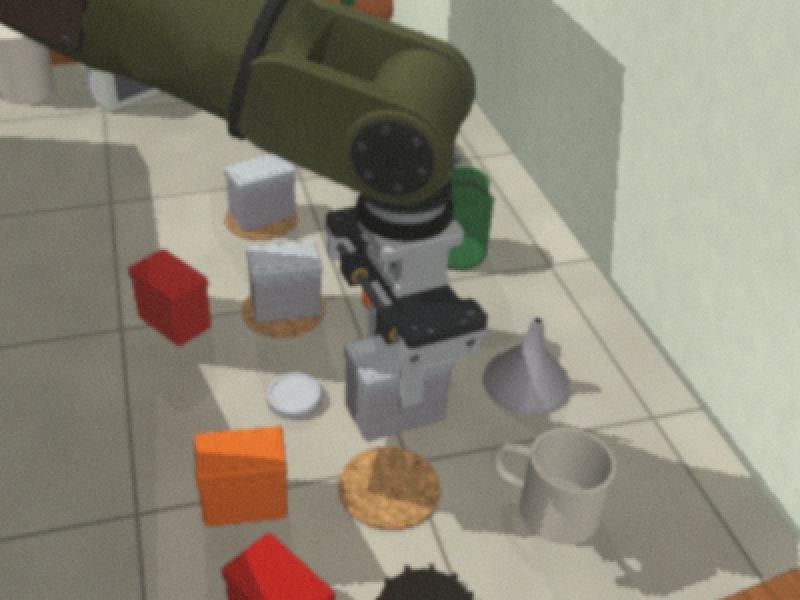

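View pics/t3.png

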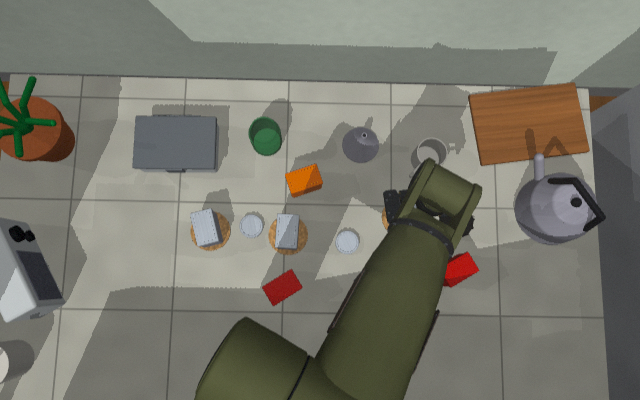

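The side view shows the heaviest tin held upright at about (398,385), clear of its empty mat. Both light tins and the bystanders are in place; in the top view the light tins are at (205,227) and (287,231), as at the start. Before handing in, I'll check the held height by projection.

Run:
```python
from h import *
from cell import vision
c=vision.camera("side");A=(c["cam_to_world"],c["fx"],c["cx"],c["cy"])
y=0.1436;ex=np.array([np.cos(y),np.sin(y)]);ey=np.array([-ex[1],ex[0]]);p=np.array([573,-273.4])
for h in (115,195):
    for a,b in((-42,-27),(42,-27),(-42,27)):
        q=p+a*ex+b*ey; print(h,a,b,((proj(*A,(q[0],q[1],h))-[150,60])*2).round())
```

```text
115 -42 -27 [362. 445.]
115 42 -27 [445. 420.]
115 -42 27 [340. 405.]
195 -42 -27 [364. 383.]
195 42 -27 [453. 358.]
195 -42 27 [341. 343.]
```

```bash
python3 -c "
from cell import order; print(order.sign_off())"; python3 weigh.py 1
```

```text
the job is handed in; nothing more can be done
None
the job is handed in; nothing more can be done
```

I hefted the three grey tins left to right and handed the job in at about 23 s with the right-hand tin held up; no verdict was reported. The wrist sensor read about 1.8 N for the left tin, 3.9 N for the middle and 5.7–5.9 N for the right, so the right one is clearly the heaviest. I lowered the two lighter tins until they rested on their mats, then released them.

**Last checks:**
- **Held tin:** the tool was steady at z≈155 mm pointing straight down, with the fingers gripping at 53.8 mm. The last side picture showed the tin upright and touching nothing else.
- **Everything else:** the last top picture showed both lighter tins at their starting pixels, and the visible bystanders looked unmoved. The arm hid the jar gripper and part of the mug from above. The side view showed the mug in place, but the jar gripper was only partly in the frame.

**Disagreements:**
- **Sideways position:** the wrist and top cameras disagreed by 4–6 mm in y for the left and middle tins. I aimed in between, and the jaws closed on both without trouble.
- **Lid height:** the two-view corner heights for the left lid were noisy. Three of four corners gave 84–89 mm and one was far off at 49 mm; I used 85 mm.
- **Final height:** in the last side view the tin's lower edge sat about 4 px higher than predicted. That would put the tin up to about 10 mm higher than the arm pose implies, still above the 140 mm needed.

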